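# Clear the jar and lean the tile against the pine rack

## Robot

A 6-joint arm with a two-finger parallel gripper is mounted at the origin on the work surface. World frame = base frame: x ahead of the robot, y to its left, z up, the work surface at z = 0. Lengths are in m, angles in rad, forces in N, time in s.
With the tool pointing down it reaches from about 0.325 to 0.775 m from the base axis. Payload 5.5 kg.
Tool frame: the origin (TCP) lies between the finger pads; the fingertips stand 8 mm ahead of it and the grasp point (between the pads) lies 11 mm behind it (tcp_to_tips is the distance from the TCP to the fingertips, in m); z points along the fingers, y is the line along which they close (so a half turn about z gives the same grasp; the last joint's range is limited). The gripper opens to 88 mm and grips with 3 to 60 N. Pads are 20 mm wide; open, the fingers measure 115 mm over their backs; the gripper's body (75 mm by 178 mm) begins 61 mm behind the grasp point.
Start: joints at [-1.211, 0.091, 1.231, -0, 1.82, -0.057], TCP at [0.243, -0.549, 0.231] pointing down, gripper open.
Joint ranges: [-2.87, 2.87], [-0.86, 2.18], [0.17, 2.46], [-1.51, 4.65], [0.06, 2.69], [-2.65, 2.65]. Speed limits (rad/s): [2.57, 2.57, 3.01, 3.14, 3.14, 3.14].

## Interface

Orientations are given as a unit quaternion [w, x, y, z].
In Python, from bench import * gives the robot as it stands. Calls block until the motion is done:
- move_to(position, orientation): joint-space move of the TCP to a pose.
- move_l(position, speed=0.15, orientation=None): straight line of the TCP; orientation=None keeps the orientation; speed is the mean speed in m/s.
- movej(angles): joint-space move.
- gripper_open() and close(): open the fingers fully, or close them until they stop; the grip force is fixed at half the most.
- hold(seconds).
- inverse_kinematics(position, orientation): joint angles nearest the present ones, or None.
- state(): the state.
- get_image(name): name is "side" or "top"; returns a dict with "frame" (420x560x3 uint8, blue, green, red), "depth" (420x560 float32, m along the optical axis (not along the pixel's ray), 0 where there is no reading), "camera_matrix" (3x3 intrinsics, pixels), "view" (4x4, takes a point from world to camera coordinates). Camera axes: x right, y up, looking along -z (the intrinsics and any distortion apply to the point x, -y, -z); pixel columns grow to the right and rows downward; lengths in m; the calibration is good to about 2 mm. A picture is of the moment at which its call begins.
A pose or a line that the arm cannot do raises IKError and nothing moves.
- job_done(): hands the job in; it is judged then, once.
The state is a dict: "time": time; "joint_pos": joint angles; "dq": joint speeds; "joint_torque": joint torques, N m; "ee_pos": TCP position; "ee_rot": TCP orientation; "ft_force": force on the tool from outside, world axes, zero at the start; "moment": the same for the moment, N m; "finger_gap": finger opening in m; "finger_force": force on a finger pad.
Only numpy, scipy, OpenCV 4.12 (cv2) and the standard library are available. Lean on these libraries where they do the work, as an engineer would, in place of code of your own. Each camera call takes 0.05 s, during which the arm holds its last target. There are 200 camera calls.

## Task

Make room on the pine rack: lift the glass jar off its deck and stand it upright, wholly on the round cork mat. Then take the white wall tile out of its slotted stand and lean it in the middle of the rack, where the jar was: a short edge down on the deck behind the low front strip, tipped well back from upright so that its flat back rests squarely against the back rail. Jar and tile are breakable, so set them down gently and do not let them fall over; do not disturb the other loose things.

Things in the scene. Friction and masses are not known exactly. Their poses are not given: they have to be found in the camera images.
- rack: Fixed slatted pine rack, 520 mm long. Origin on the table under the deck's middle; x from open front to back rail, y along the rack, z up. Deck top 30 mm above the origin, x -65 to 75 mm. Low front strip: x -57 to -45, 10 mm above the deck. Rail's front face at x = 40. End posts at y = -235 and 235, 240 mm high, with pegs 212 mm up holding a wrench and a shower head (40 mm either side).
- rail: The rack's back rail, a pine bar 22 mm thick, 24 mm high, 500 mm long along y, turned like the rack; open space above it between the posts. Origin at the middle of its top front edge: 130 mm above the table, 100 mm above the deck.
- tile: White ceramic wall tile, a slab 10 mm thick (its x), 100 mm wide (its y), 200 mm long (its z); mass about 0.4 kg. Origin at the centre of its lower short edge face. Both broad faces are alike. It starts upright in the stand's slot, with its upper 150 mm or so free.
- stand: Small plywood tile stand, 75 x 130 mm, 50 mm high, fixed. Origin under its centre. One slot along its y, 13 mm wide, its floor 12 mm above the table, 38 mm deep; the tile stands in it. On the table in front of the rack, to the left or right.
- jar: Clear glass jar with a steel twist cap, 60 mm in diameter, 95 mm high overall, mass about 0.25 kg. Origin at the centre of its underside, z up. It starts on the rack's deck near the middle.
- mat: Round cork mat, 110 mm in diameter, 4 mm thick, fixed flat to the table, in front of the rack on the other side from the stand. Origin at the centre of its underside.
- union: Grey PVC pipe union, 63 mm in diameter, 70 mm high, standing on the deck about 145 mm left or right of the rack's middle. Origin at its underside's centre. Leave it.
- cap: White plastic overflow cap, a dome 66 mm in diameter, 24 mm high, lying on the deck about 145 mm from the middle at the other side from the union. Origin at its underside's centre. Leave it.
- tape: Roll of white tape, 90 mm in diameter, 25 mm high, lying on the table in front of the rack. Origin at its underside's centre. Leave it.
- cleaner: White plastic cleaner bottle, 66 mm in diameter, 190 mm high, standing far left. Origin at its underside's centre. Leave it.
- driver: Screwdriver lying on the table far right, along its x. Leave it.
Mind the look-alikes: they are no part of the job. What is meant by the tile is not green or pink, and is the larger of those in its own colour.

How it is judged:
On the way, in this order (a step that is already met when the one before it is completed fails the run):
1. the jar stands upright on the cork mat, released (horizontal distance between jar and mat below 0.027 m and height (world z) of jar below 0.012 m and angle between jar's own z axis and vertical below 0.1 rad and linear speed of jar below 0.02 m/s and contact force between the fingers and jar below 0.1 N), for 0.2 s.
2. the tile leans against the rail, released (angle between tile's own z axis and vertical between 0.12 and 0.75 rad and x of tile in the frame of rack between -0.047 and 0.032 m and y of tile in the frame of rack between -0.045 and 0.045 m and z of tile in the frame of rack below 0.038 m and angle between the y axis of tile and the y axis of rack, either way round below 0.15 rad and contact force between tile and rail above 0.15 N and linear speed of tile below 0.02 m/s and angular speed of tile below 0.1 rad/s and contact force between the fingers and tile below 0.1 N), for 0.2 s.
At the end, for the whole second after the job is handed in: Jar upright on the mat (centres within 27 mm). Tile on its short edge on the deck behind the strip, within 45 mm of the rack's middle, tipped back 0.12 to 0.75 rad, touching the rail, parallel to it within 0.15 rad. Both released, at rest; the others within 30 mm of their starts (all of step 1 and all of step 2 and distance of each of union, cap, tape, cleaner, driver from where it was at the start of the episode below 0.03 m).
It fails at once if the jar tips over (angle between jar's own z axis and vertical above 0.8 rad).
It fails at once if the tile falls over (angle between tile's own z axis and vertical above 1.2 rad).
It fails at once if the tile is dropped or thrown down on the deck (faster than 0.4 m/s within 15 mm of it) (linear speed of tile above 0.4 m/s and z of tile in the frame of rack below 0.045 m and horizontal distance between tile and rack below 0.08 m).
It fails at once if the jar is dropped or thrown down on the mat (faster than 0.4 m/s within 15 mm of it) (linear speed of jar above 0.4 m/s and height (world z) of jar below 0.019 m and horizontal distance between jar and mat below 0.08 m).
It fails at once if a bystander is knocked away by more than 30 mm (distance of any of union, cap, tape, cleaner, driver from where it was at the start of the episode above 0.03 m).
It also fails if it takes over 61 s, if anything falls off the work surface, if the arm or the gripper's body presses on something with over 40 N, if the wrist force passes 120 N, or if a joint passes its speed limit or range.

## Working session

There is one attempt and no reset: what is moved stays moved. The work goes in short steps, each a Python script; the robot and the scene stay as the last script left them, time stands still between calls to the robot, and variables do not carry over. Pictures are saved under pics/ and viewed, at most 10 in all, crops included, and the job is handed in when it is done.

```bash
mkdir -p pics; cat > h.py <<'E'
from bench import *
import numpy as np, cv2
def cloud(im):
    K=np.array(im["camera_matrix"]);V=np.array(im["view"]);d=im["depth"]
    v,u=np.mgrid[:420,:560]
    p=np.stack([(u-K[0,2])/K[0,0]*d,-(v-K[1,2])/K[1,1]*d,-d],-1)
    return (p-V[:3,3])@V[:3,:3]   # R^T(p-t)
E
python3 - <<'E'
from h import *
for n in("top","side"):
    im=get_image(n);cv2.imwrite(f"pics/{n}0.png",im["frame"]);np.savez(f"{n}0.npz",**im)
    print(n,np.array(im["camera_matrix"]).round(1).tolist(),np.array(im["view"]).round(3).tolist(),(im["depth"]==0).mean())
print(state())
E
```

```text
top [[430.9, 0.0, 280.1], [0.0, 430.9, 209.0], [0.0, 0.0, 1.0]] [[0.028, -1.0, 0.006, -0.002], [0.981, 0.028, 0.192, -0.448], [-0.193, 0.0, 0.981, -1.305], [0.0, 0.0, 0.0, 1.0]] 0.004013605442176871
side [[511.3, 0.0, 279.5], [0.0, 511.3, 215.4], [0.0, 0.0, 1.0]] [[-0.976, -0.217, -0.021, 0.438], [0.11, -0.575, 0.81, -0.11], [-0.188, 0.789, 0.585, -1.608], [0.0, 0.0, 0.0, 1.0]] 0.04280187074829932
{'time': 0.1, 'joint_pos': array([-1.21070086e+00,  9.17676142e-02,  1.23175291e+00,  1.93109792e-06,
        1.81976286e+00, -5.66979559e-02]), 'dq': array([ 0.00068514, -0.00090405, -0.00288755,  0.00072825, -0.00041887,
        0.00187982]), 'joint_torque': array([ 3.75764823e-03, -4.47857809e+01, -4.07569134e+01,  7.01940665e-02,
        2.84456142e-02, -1.15802022e-04]), 'ee_pos': array([ 0.24281423, -0.54841158,  0.22963656]), 'ee_rot': array([-8.35797500e-04,  9.78363481e-01,  2.06891723e-01, -1.26824204e-04]), 'ft_force': array([-0.29923977, -0.6679486 ,  0.40179058]), 'moment': array([-0.00893584,  0.00365708, -0.03426045]), 'finger_force': 0.0, 'finger_gap': 0.08744279898073416}
```

View pics/top0.png

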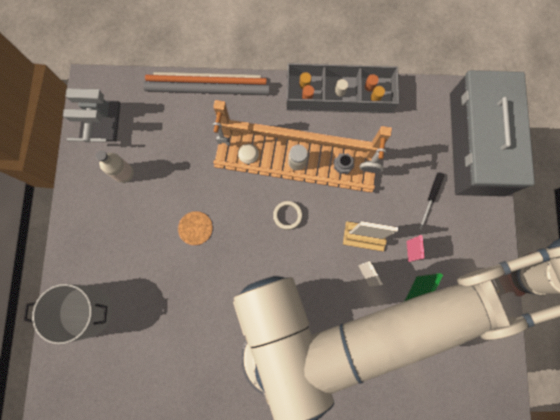

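View pics/side0.png

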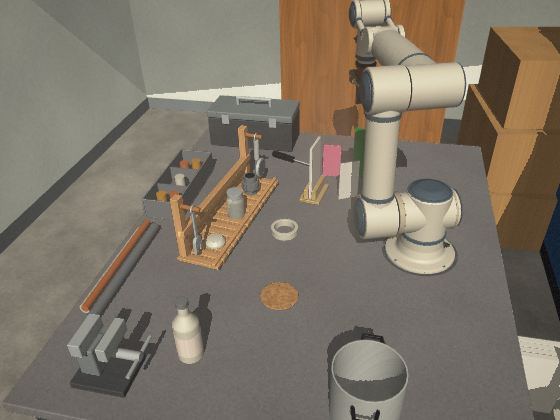

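Both pictures agree. In the top view (up = +x, left = +y) the rack is centred near (300,155) px, the jar at (299,155), the union at (345,160) and the cap at (249,155). The mat is at (195,228), the tape at (288,215), and the white tile stands in its stand at (370,232). The small white, pink and green tiles to its right are the decoys.

```bash
cat > m.py <<'E'
from h import *
I={n:dict(np.load(f"{n}0.npz")) for n in("top","side")}
for n,im in I.items():
    P=cloud(im); hsv=cv2.cvtColor(im["frame"],cv2.COLOR_BGR2HSV); x,y,z=P.transpose(2,0,1); ok=im["depth"]>0
    wood=(hsv[...,0]>5)&(hsv[...,0]<25)&(hsv[...,1]>110)&ok
    print(n,"table z",np.median(z[ok&(abs(z)<.03)]))
    m=wood&(abs(z)<.015)&(y>.1)&(y<.4)&(x>.3)&(x<.6)
    pts=P[m]; c,r=cv2.minEnclosingCircle(pts[:,:2].astype(np.float32)); print(" mat",m.sum(),pts.mean(0).round(4),np.round(c,4),round(r,4))
    box=(x>.5)&(x<.85)&(y>-.4)&(y<.3)
    m=wood&box&(z>.122)&(z<.138); q=P[m]
    for _ in range(4):
        vx,vy,x0,y0=cv2.fitLine(q[:,:2].astype(np.float32),cv2.DIST_HUBER,0,.001,.001).ravel()
        e=(q[:,0]-x0)*-vy+(q[:,1]-y0)*vx; q=q[abs(e)<.016]
    s=np.sign(vy);t=(q[:,0]-x0)*vx*s+(q[:,1]-y0)*vy*s;e=((q[:,0]-x0)*vy-(q[:,1]-y0)*vx)*s
    print(" rail",len(q),"dir",(vx*s).round(4),(vy*s).round(4),"pt",x0.round(4),y0.round(4),"t",np.percentile(t,[0,1,99,100]).round(3),"e",np.percentile(e,[2,50,98]).round(4),"z",np.median(q[:,2]).round(4))
    np.set_printoptions(suppress=True)
    m=wood&box&(z>.022)&(z<.045); print(" deck",m.sum(),cv2.minAreaRect(P[m][:,:2].astype(np.float32)),np.median(z[m]))
    m=wood&box&(z>.17)&(z<.26); print(" posts",m.sum(),[ (P[m&k].mean(0).round(3).tolist(),z[m&k].max().round(3)) for k in(y>-.05,y<-.05) if (m&k).any()])
    pal=(hsv[...,1]<110)&ok
    m=pal&(x>.3)&(x<.62)&(y>-.4)&(y<-.12)&(z>.06)&(z<.24)
    k,l,st,ce=cv2.connectedComponentsWithStats(m.astype(np.uint8))
    for i in range(1,k):
        if st[i,4]>25: q=P[l==i]; print(" tile?",st[i],q.min(0).round(3),q.max(0).round(3),q.mean(0).round(4),cv2.minAreaRect(q[:,:2].astype(np.float32)),im["frame"][l==i].mean(0).round())
    m=(x>.55)&(x<.78)&(abs(y+.03)<.055)&(z>.05)&(z<.16)&pal; q=P[m]
    print(" jar",len(q),q.min(0).round(4),q.max(0).round(4)); a=q[q[:,2]>.112]
    if len(a): print("  top",len(a),a.mean(0).round(4),cv2.minEnclosingCircle(a[:,:2].astype(np.float32)),np.median(a[:,2]))
E
python3 m.py
```

```text
top table z 0.0014508266012823688
 mat 900 [0.3891 0.2794 0.0051] [0.4659 0.2165] 0.1558
 rail 1061 dir 0.1342 0.991 pt 0.6635 -0.0442 t [-0.24  -0.226  0.231  0.243] e [-0.0093 -0.0003  0.0111] z 0.13
 deck 3915 ((0.7126168608665466, -0.04799526929855347), (0.5185477137565613, 0.32928285002708435), 82.67473602294922) 0.031196840931197983
 posts 482 [([0.686, 0.19, 0.223], np.float64(0.245)), ([0.624, -0.27, 0.221], np.float64(0.246))]
 tile? [360 145  27  28 306] [ 0.568 -0.301  0.06 ] [ 0.604 -0.232  0.226] [ 0.5807 -0.2653  0.1265] ((0.5880725979804993, -0.26813775300979614), (0.07006630301475525, 0.03354760631918907), 82.17320251464844) [116. 126. 136.]
 tile? [334 153  21  21 323] [ 0.565 -0.215  0.06 ] [ 0.619 -0.154  0.107] [ 0.5896 -0.1822  0.0901] ((0.5921938419342041, -0.18491046130657196), (0.054216545075178146, 0.0612393319606781), 1.441535234451294) [84. 89. 96.]
 tile? [352 221  46  17 484] [ 0.365 -0.308  0.06 ] [ 0.389 -0.208  0.219] [ 0.3743 -0.2561  0.1594] ((0.37671512365341187, -0.2589794993400574), (0.10094953328371048, 0.011115461587905884), 81.9312515258789) [1
[... 794 characters left out ...]
81309080124, 0.1436162143945694), 1.477687954902649) [107. 114. 118.]
 tile? [309 136  12  52 443] [ 0.364 -0.311  0.061] [ 0.389 -0.202  0.216] [ 0.3753 -0.2457  0.1441] ((0.3762224018573761, -0.2566913068294525), (0.10951820015907288, 0.014068086631596088), 81.61981201171875) [133. 147. 156.]
 tile? [323 145  18  18 242] [ 0.3  -0.4   0.06] [ 0.367 -0.379  0.134] [ 0.3339 -0.3949  0.0983] ((0.3334767818450928, -0.3896840214729309), (0.06646349281072617, 0.020561303943395615), 0.32111746072769165) [128. 119. 197.]
 jar 485 [ 0.5767 -0.0848  0.0501] [0.6876 0.0199 0.1319]
  top 164 [ 0.6098 -0.0312  0.1224] ((0.6383165121078491, -0.01834235154092312), 0.06246107444167137) 0.12299081139409623
```

```bash
cat > m2.py <<'E'
from h import *
I={n:dict(np.load(f"{n}0.npz")) for n in("top","side")}
th=-.133; X=np.array([np.cos(th),np.sin(th)]);Y=np.array([-np.sin(th),np.cos(th)]); O=np.array([.614,-.029])
for n,im in I.items():
    P=cloud(im); hsv=cv2.cvtColor(im["frame"],cv2.COLOR_BGR2HSV); ok=im["depth"]>0
    wood=(hsv[...,0]>5)&(hsv[...,0]<25)&(hsv[...,1]>110)&ok; z=P[...,2]
    rx=(P[...,:2]-O)@X; ry=(P[...,:2]-O)@Y
    k,l,st,_=cv2.connectedComponentsWithStats((wood&(abs(z)<.015)&(abs(P[...,0]-.389)<.08)&(abs(P[...,1]-.28)<.08)).astype(np.uint8))
    q=P[l==1+st[1:,4].argmax()]; print(n,"mat",q.mean(0).round(4),np.round(cv2.minEnclosingCircle(q[:,:2].astype(np.float32))[0],4))
    pc=lambda a:np.percentile(a,[1,50,99]).round(4)
    m=wood&(z>.022)&(z<.035)&(abs(rx)<.08)&(abs(ry)<.28); print(" deck rx,ry",pc(rx[m]),pc(ry[m]))
    m=wood&(z>.127)&(z<.134)&(abs(rx-.05)<.03)&(abs(ry)<.2); print(" railtop rx",pc(rx[m]))
    for s in(-1,1):
        m=wood&(z>.236)&(abs(rx-.05)<.06)&(abs(ry-s*.235)<.04); print(" posttop",m.sum(),pc(rx[m]),pc(ry[m]))
    pal=(hsv[...,1]<100)&ok
    for lo,hi in((.04,.07),(.07,.09),(.09,.115),(.118,.13)):
        m=pal&(abs(rx)<.037)&(abs(ry)<.06)&(z>lo)&(z<hi)
        if m.any(): print(" jar",lo,m.sum(),"rx",pc(rx[m]),"ry",pc(ry[m]),"z",pc(z[m]))
    for lo,hi in((.06,.1),(.1,.15),(.15,.2),(.206,.225)):
        m=pal&(abs(P[...,0]-.376)<.03)&(abs(P[...,1]+.258)<.06)&(z>lo)&(z<hi); q=P[m]
        t=-.141; u=(q[:,:2]-[.3765,-.258])@[np.cos(t),np.sin(t)]; v=(q[:,:2]-[.3765,-.258])@[-np.sin(t),np.cos(t)]
        print(" tile",lo,len(q),"u",pc(u),"v",pc(v),"slope",np.polyfit(v,u,1).round(4))
E
python3 m2.py; cat >> h.py <<'E'
from scipy.spatial.transform import Rotation as R
def q_of(M): a=R.from_matrix(M).as_quat(); return [a[3],a[0],a[1],a[2]]
def tool(zdir,ydir):   # tool axes in world -> quaternion
    z=np.array(zdir)/np.linalg.norm(zdir); y=np.array(ydir,float); y-=z*(y@z); y/=np.linalg.norm(y)
    return q_of(np.c_[np.cross(y,z),y,z])
th=-.133; X=np.array([np.cos(th),np.sin(th),0]);Y=np.array([-np.sin(th),np.cos(th),0]);Z=np.array([0,0,1.])
E
python3 - <<'E'
from h import *
O=np.array([.614,-.029,0])
for s in(1,-1):
  print("jar",inverse_kinematics(list(O+[0,0,.07]),tool(-Z,s*Y)), "mat",inverse_kinematics([.389,.28,.05],tool(-Z,s*Y)))
  print("pick",inverse_kinematics([.3765,-.258,.176],tool(-Z,s*X)))
  for a in(.25,.33,.4,.5):
    tz=np.sin(a)*X+np.cos(a)*Z; tx=np.cos(a)*X-np.sin(a)*Z
    print(a,inverse_kinematics(list(O+.005*X+.03*Z+tz*.166),tool(-tz,s*tx)))
E
```

```text
top mat [0.3866 0.2809 0.0052] [0.3875 0.2813]
 deck rx,ry [-0.0624 -0.0016  0.0669] [-0.2567  0.0092  0.2448]
 railtop rx [0.0416 0.0517 0.0626]
 posttop 78 [0.0456 0.058  0.0686] [-0.2538 -0.2403 -0.2271]
 posttop 82 [0.0474 0.0587 0.0703] [0.2139 0.2284 0.2427]
 jar 0.04 51 rx [-0.0344 -0.0296 -0.0088] ry [-0.0398 -0.0113  0.018 ] z [0.041  0.0547 0.0694]
 jar 0.07 33 rx [-0.0341 -0.0304 -0.0109] ry [-0.04   -0.013   0.0143] z [0.0706 0.0808 0.0893]
 jar 0.09 78 rx [-0.033  -0.0252 -0.    ] ry [-0.0397 -0.0118  0.0173] z [0.0904 0.0993 0.1138]
 jar 0.118 230 rx [-0.0297 -0.0052  0.0212] ry [-0.0365 -0.0104  0.0138] z [0.119  0.1254 0.1295]
 tile 0.06 83 u [-0.0049 -0.0039  0.0048] v [-0.0513  0.0042  0.0494] slope [ 0.0161 -0.0037]
 tile 0.1 112 u [-0.0049 -0.0041  0.0027] v [-0.048   0.0022  0.049 ] slope [ 0.0155 -0.0038]
 tile 0.15 126 u [-0.0049 -0.0039  0.0031] v [-0.0493  0.0043  0.049 ] slope [ 0.0183 -0.0037]
 tile 0.206 147 u [-0.0045  0.0003  0.0059] v [-0.0497 -0.0007  0.0484] slope [0.0034 0.0004]
side mat [0.3879 0.2838 0.0035] [0.3882 0.2817]
 deck rx,ry [-0.0634 -0.
[... 1231 characters left out ...]
e-16
  1.75083156e+00 -5.42326381e-01]
0.25 [-0.10787972  0.49932498  0.83389391  0.00703359  2.0582879   0.02763433]
0.33 [-0.1091272   0.62596072  0.68328171  0.00931799  2.16224278  0.02778059]
0.4 [-0.11009746  0.74667216  0.53452686  0.01155817  2.26026678  0.02844787]
0.5 [-0.11131116  0.95498524  0.26163014  0.0158272   2.42481628  0.03096742]
jar [-1.02537372e-01  1.57519223e-01  1.44369872e+00 -4.44089210e-16
  1.54037471e+00  1.60125896e+00] mat [ 5.52890028e-01 -1.98225529e-01  1.83073343e+00 -4.44089210e-16
  1.50908476e+00  2.25668635e+00]
pick [-6.75326381e-01 -3.04399794e-01  1.69516089e+00 -4.44089210e-16
  1.75083156e+00  2.59926627e+00]
0.25 None
0.33 None
0.4 None
0.5 None
```

```bash
cat >> h.py <<'E'
O=np.array([.6135,-.033,0])
E
python3 - <<'E'
from h import *
q=tool(-Z,Y); J=np.array([.6082,-.0383,0]); M=np.array([.3878,.2815,0])
move_to([.54,-.1,.26],q); move_l(J+[0,0,.22],.25); move_l(J+[0,0,.071],.12)
close(); s=state(); print(s["time"],s["finger_gap"],s["finger_force"],s["ee_pos"])
move_l(J+[0,0,.20],.15); move_l(M+[0,0,.17],.25); move_l(M+[0,0,.07],.15); move_l(M+[0,0,.0465],.03)
hold(.2); s=state(); print(s["time"],s["finger_gap"],s["ft_force"],s["ee_pos"])
E
```

```text
4.55 0.059771403998987165 30.000150678679347 [ 0.60828469 -0.03861439  0.07125122]
9.2167 0.05976425501476067 [-0.20230783  0.05078656 -3.15557178] [0.3879221  0.28158492 0.04674173]
```

```bash
python3 - <<'E'
from h import *
p=np.array([.3878,.2815,.0465]); f0=state()["ft_force"][2]
for i in range(6):
    p[2]-=.0006; move_l(p,.02); f=state()["ft_force"][2]; print(p[2].round(4),f.round(2))
    if f>f0+1.5: break
gripper_open(); hold(.3); move_l([p[0],p[1],.2],.15)
im=get_image("top"); cv2.imwrite("pics/a.png",cv2.resize(im["frame"][170:290,120:280],None,fx=3,fy=3)); print(state()["time"])
im=get_image("side"); cv2.imwrite("pics/b.png",cv2.resize(im["frame"][230:340,200:360],None,fx=3,fy=3))
P=cloud(im); m=(P[...,2]>.02)&(P[...,2]<.11)&(np.hypot(P[...,0]-.388,P[...,1]-.281)<.06); print(P[m].min(0),P[m].max(0))
cv2.imwrite("pics/ab.png",np.vstack([cv2.imread("pics/a.png"),cv2.imread("pics/b.png")])[:690])
E
```

```text
0.0459 -2.82
0.0453 -2.5
0.0447 2.02
12.1333
[0.35804972 0.25487815 0.0203572 ] [0.41808391 0.31642855 0.10292655]
```

View pics/b.png

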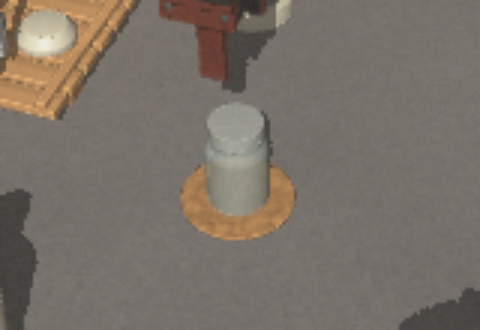

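The jar stands upright in the middle of the mat (crop centre about (238,180)). Next, the tile.

```bash
cat >> h.py <<'E'
A=.33; tz=np.sin(A)*X+np.cos(A)*Z; tx=np.cos(A)*X-np.sin(A)*Z
qt=tool(-tz,tx)
def tcp_for(rx,h): return O+rx*X+(.03+.005*np.sin(A)+h)*Z+.164*tz  # rx = tile origin
E
python3 - <<'E'
from h import *
T=np.array([.377,-.258,0]); a=-.141; u=np.array([np.cos(a),np.sin(a),0]); q=tool(-Z,u)
move_to([.377,-.258,.30],q); move_l(T+[0,0,.176],.15)
close(); s=state(); print(s["time"],s["finger_gap"],s["finger_force"],s["ee_pos"],s["ft_force"])
move_l(T+[0,0,.245],.08); move_l(T+[0,0,.33],.2)
s=state(); print(s["time"],s["finger_gap"],s["ft_force"],s["moment"])
for h in(0,.05,.1,.13): print(h,inverse_kinematics(list(tcp_for(-.003,h)),qt))
im=get_image("side"); cv2.imwrite("pics/c.png",im["frame"]); np.savez("c.npz",**im)
E
```

```text
16.3167 0.00985721212609395 29.999642372131348 [ 0.37710207 -0.25800747  0.17596586] [ 1.72597226 -0.42870273 -0.68047369]
17.9083 0.009908186654589207 [ 0.49076402  0.45776226 -5.6888482 ] [-0.10638936 -0.07564722  0.00318991]
0 [-0.11406759  0.59503064  0.7263889   0.00733067  2.15010587  0.02192428]
0.05 [-0.11406759  0.61778212  0.60609062  0.00786945  2.24764986  0.02284013]
0.1 [-0.11406759  0.66533433  0.44867835  0.00868707  2.35750616  0.0240619 ]
0.13 [-0.11406759  0.71371325  0.32312275  0.00944532  2.43467968  0.02509312]
```

View pics/c.png

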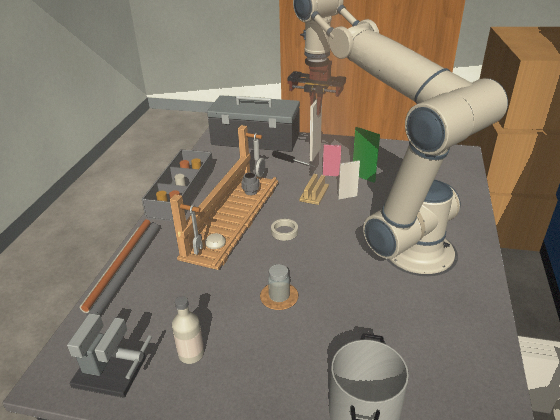

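The tile (bottom at about (315,170) px) hangs straight in the gripper, clear of the stand at (313,188), and the jar is undisturbed at (279,285). Now I'll carry the tile over and lower it.

```bash
python3 - <<'E'
from h import *
move_l([.45,-.03,.33],.25); 
B=tcp_for(-.003,.10)
move_l(B-.10*X,.15,qt); move_l(B,.15); move_l(tcp_for(-.003,.02),.12); move_l(tcp_for(-.003,.004),.04); hold(.2)
f0=state()["ft_force"]; rx=-.003
for i in range(14):
    rx+=.001; move_l(tcp_for(rx,.004),.02); d=(state()["ft_force"]-f0)@X
    print(round(rx,4),d.round(2))
    if d<-1.5: break
print(state()["time"]); im=get_image("side"); cv2.imwrite("pics/d.png",cv2.resize(im["frame"][90:270,150:350],None,fx=3,fy=3))
E
```

```text
-0.002 -0.39
-0.001 0.11
0.0 -0.73
0.001 -1.24
0.002 -0.78
0.003 -0.64
0.004 -0.2
0.005 -1.03
0.006 -4.19
24.6667
```

View pics/d.png

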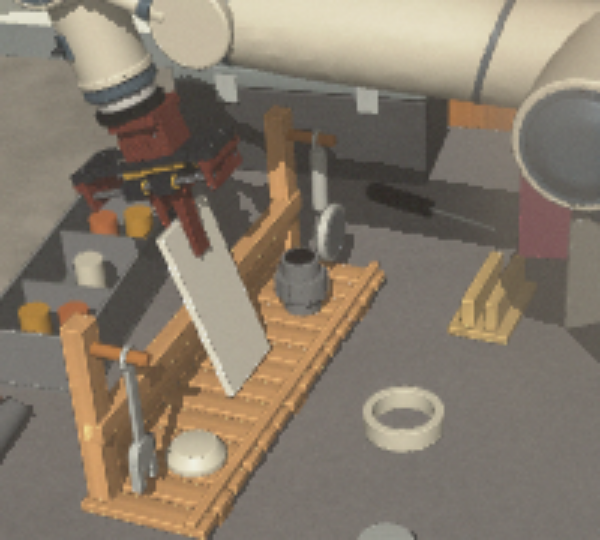

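The tile (bottom edge at about (250,370) in the crop) is mid-rack, tilted, and touching the rail just above the deck. I'll lower it onto the deck and release.

```bash
python3 - <<'E'
from h import *
rx=.0055; move_l(tcp_for(rx,.004),.02); hold(.2); f0=state()["ft_force"]; h=.004
for i in range(14):
    h-=.0006; move_l(tcp_for(rx,h),.02); d=state()["ft_force"]-f0; print(round(h,4),(d@X).round(2),d[2].round(2))
    if d[2]>2.5: break
f0=state()["ft_force"]
for i in range(6):
    rx+=.0005; move_l(tcp_for(rx,h),.02); d=(state()["ft_force"]-f0)@X; print(round(rx,4),d.round(2))
    if d<-2: break
gripper_open(); hold(.3); print(state()["time"])
move_l(tcp_for(rx,h)+.09*tz,.12); hold(.3)
for n in("side","top"):
    im=get_image(n); np.savez(f"e_{n}.npz",**im)
    P=cloud(im); r=P-O; rx_,ry_,z=r@X,r@Y,r[...,2]
    hsv=cv2.cvtColor(im["frame"],cv2.COLOR_BGR2HSV)
    m=(hsv[...,1]<90)&(abs(rx_-.04)<.07)&(abs(ry_)<.08)&(z>.045)&(z<.21)
    c=np.c_[ry_[m],z[m],np.ones(m.sum())]; g=np.linalg.lstsq(c,rx_[m],rcond=None)[0]
    print(n,m.sum(),g,"ry",np.percentile(ry_[m],[1,50,99]),"lean",np.arctan(g[1]))
    if n=="side": cv2.imwrite("pics/e.png",cv2.resize(im["frame"][90:270,150:350],None,fx=3,fy=3))
print(state()["time"])
E
```

```text
0.0034 0.99 2.72
0.006 -2.23
27.2167
side 1021 [ 0.02543749  0.34501617 -0.01198396] ry [-0.051156    0.00743921  0.05315289] lean 0.33222800508170053
top 7 [-0.08958902 -0.08381952  0.06697457] ry [-0.06885567  0.07326624  0.07802148] lean -0.0836240460589567
28.5167
```

View pics/e.png

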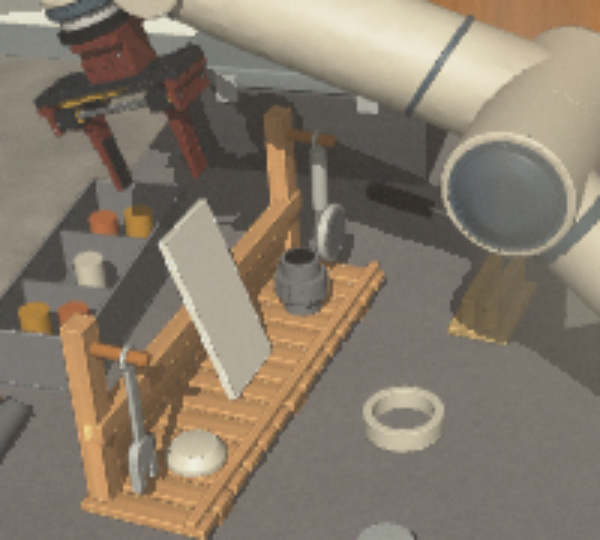

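The tile leans on the rail mid-rack (about (215,300) in the crop) with the fingers clear and everything else in place. I'll check that it is at rest, then hand in.

```bash
python3 - <<'E'
from h import *
hold(1.0); im=get_image("side"); a=np.load("e_side.npz")["frame"]
print(np.abs(im["frame"][120:270,180:260].astype(int)-a[120:270,180:260]).mean())
P=cloud(im); r=P-O; x,y,z=r@X,r@Y,r[...,2]; hsv=cv2.cvtColor(im["frame"],cv2.COLOR_BGR2HSV)
m=(hsv[...,1]<90)&(abs(x-.04)<.07)&(abs(y)<.06)&(z>.045)&(z<.2)
print(np.linalg.lstsq(np.c_[y[m],z[m],np.ones(m.sum())],x[m],rcond=None)[0],state()["time"])
print(job_done())
E
```

```text
1.8879722222222222
[ 0.01883671  0.34390177 -0.01181532] 29.5667
the job is handed in; nothing more can be done
None
```

I handed the job in at about 29.6 s. The jar stands upright, centred on the cork mat, and the tile leans on the back rail mid-rack, tipped back about 0.33 rad, released and showing no movement over the last second. The other things looked undisturbed in the images, but I don't have the judge's result.

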